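# Fit the loose knob to the gas ring and hold it pressed in

## Task

Lift the black control knob out of its pocket in the parts tray, turn it so that its D-shaped hole matches the flat on the bare valve shaft of the table-top gas ring, and push it fully onto the shaft. Then press it all the way in against the valve's spring, as for lighting the ring, and finish while still holding it pressed in: do not let go. Leave the burner cap in its pocket and the small steel ring behind the tray where it stands.

Things in the scene. Friction and masses are not known exactly. Their poses are not given: they have to be found in the camera images.
- knob_center (a point): Centre of the loose black knob (48 mm across, 45 high, 60 g), on its axis, 22.5 mm above its underside; upright in one pocket of the tray at the start. Below a round skirt 19 mm high, on it a grip bar 26 mm high, 14 mm thick along the knob's y, 46 mm long along x: grip its flat sides (+y, -y). z points up; the +x end of the bar is the pointer (wedge-shaped, thin line on top), the -x end is blunt.
- knob_seat (a point): Middle of the roof of the D-shaped hole in the knob's underside: on the knob's axis, 17 mm above its underside, 28 mm below its top; same axes as the knob. The hole is 17 mm deep, 17.4 mm in diameter, its flat 2.6 mm from the axis on the pointer (+x) side. This point meets shaft_tip when the knob is fully on.
- shaft_tip (a point): Centre of the top of the bare upright steel D-shaft on the gas ring's panel. 16 mm in diameter, one flat 2 mm from the axis, top chamfer 1.5 mm, 0.4 at the flat; 26 mm tall above the panel at rest. Its x is level and points out of the flat, z up. The knob fits freely only with its pointer (+x) the same way as this x, within about 10 degrees. The shaft turns only stiffly (0.25 N m).
- shaft (a joint): How far the shaft is pressed down (m): 0 at rest, 0.008 at the stop. A spring pushes it up: 4 N to start it, about 10.4 N at the stop. With the knob fully on, the knob's underside is 9 mm above the panel at rest and 1 mm above it at the stop.
- tray_top (a point): Centre of the top face of the grey moulded parts tray, 90 x 170 x 26 mm, fixed; top face 26 mm above the worktop, x across the short side, y along the long side. Two round pockets, 52 mm across and 14 mm deep, have their centres 42 mm either side of this point along y: one holds the knob, the other the burner cap.
- burner_cap: A plain dark steel burner cap, a disc 48 mm across and 20 mm high, in the other pocket; origin at the centre of its underside. To be left there.
- cooker: Table-top gas ring, fixed: steel box 240 (x) x 340 (y) x 70 mm high; origin under its centre on the worktop. Burner and pan support (up to 96 mm high) on its left (+y) side; control panel along its right (-y) side, face 71 mm above the worktop, with a small black button (79 mm up) at the rear and the valve shaft nearer the front, at x = -45, y = -115 mm.
- ring_b: Small steel forming ring, 41 mm across, 36 mm high, standing loose behind the tray, nearest the gas ring's rear right corner; origin at the centre of its underside. Bystander.
Mind the look-alikes: they are no part of the job. Of the things shaped like the part that bears knob_center, the black one is meant.

How it is judged:
On the way, in this order (a step that is already met when the one before it is completed fails the run):
1. the knob has been lifted clear of the tray (z of knob_center in the frame of tray_top above 0.035 m), for 0.1 s.
2. the knob is fully on the shaft (z of knob_seat in the frame of shaft_tip below 0.003 m and distance between knob_seat and shaft_tip below 0.004 m and angle between the x axis of knob_center and the x axis of shaft_tip, either way round below 0.25 rad), for 0.1 s.
At the end, for the whole second after the job is handed in: The knob is fully on the shaft (roof of its hole within 4 mm of the shaft's tip, and less than 3 mm above it; flats aligned within 0.25 rad; upright within 0.15 rad), the shaft is pressed in by more than 5 of its 8 mm, and the fingers are still on the knob with more than 2 N (all of step 2 and angle between knob_center's own z axis and vertical below 0.15 rad and value of joint shaft above 0.005 m and contact force between the fingers and knob above 2 N); the arm keeps its last pose, push and grip.
It fails at once if the burner cap is shifted by more than 15 mm (distance of burner_cap from where it was at the start of the episode above 0.015 m).
It fails at once if the small steel ring is shifted by more than 20 mm (distance of ring_b from where it was at the start of the episode above 0.02 m).
It also fails if it takes over 38 s, if anything falls off the work surface, if the arm or the gripper's body presses on something with over 40 N, if the wrist force passes 120 N, or if a joint passes its speed limit or range.

## Robot

A 7-joint arm with a two-finger parallel gripper is mounted at the origin on a cart in front of the work surface, level with it; the furniture and walls round the work are solid. World frame = base frame: x ahead of the robot, y to its left, z up, the work surface at z = 0. Lengths are in m, angles in rad, forces in N, time in s.
With the tool pointing down it reaches from about 0.425 to 0.875 m from the base axis. Payload 8.4 kg.
Tool frame: the origin (TCP) lies on the centre line of the jaws, within the pads' length; the fingertips stand ahead of it and the grasp point (between the pads) lies 6 mm ahead of it (finger_overhang is the z of the fingertips in the tool frame, in m); z points along the fingers, y is the direction in which the jaws open and shut (so a half turn about z gives the same grasp; the last joint's range is limited). The gripper opens to 85 mm and grips with 20 to 120 N. Pads are 22 mm wide; open, the fingers measure 114 mm over their backs; the gripper's body (76 mm by 85 mm) begins 54 mm behind the grasp point. The pads swing forward as they close: fully open they stand 13 mm farther back than shut.
Start: joints at [-1.318, 0.333, 0.04, 1.465, -0.013, 1.343, -0.059], TCP at [0.224, 0.61, 0.256] pointing down, gripper open.
Joint ranges: [-2.58, 2.58], [-0.38, 2.09], [-1.3, 1.39], [0.25, 2.4], [-1.5, 4.64], [0.08, 2.09], [-2.65, 2.65]. Speed limits (rad/s): [2.22, 2.22, 2.79, 2.79, 3.14, 3.14, 3.14].

## Interface

Orientations are given as a unit quaternion [x, y, z, w].
In Python, from station import sense, get_image, job_done, search_frame, regions_of, finger_overhang gives the robot as it stands.
- The arm moves only by the tool drive_tool, never from a script. Its argument "motion" is a list of rows, each an object with "xyz": the shift along the tool's x, y, z in mm, a list of three; "turn": the turn, a rotation vector about the tool's x, y, z in rad, a list of three; "hand": the opening, from 0 (shut) to 1 (fully open). In form: [{"xyz": [tx, ty, tz], "turn": [wx, wy, wz], "hand": hand}, ...]. A call has 1 to 5 rows; each row shifts and turns the commanded pose from where the row before left it, along the tool's axes as they then stand; what a row does not reach is not made up. A row lasts 1/10 s, in which the tool goes at most 50 mm and 8.59 degrees, less where a joint would pass 70% of its speed; a pose out of reach is approached as far as the arm can. A call with a gripper value outside its range is refused whole. The fingers move at their own pace and stop on an object; the grip force is fixed at half the most. Time passes only in rows, so rows that do not move let the fingers close. It gives the time, the measured TCP pose, the force and the opening at its end, in the units of the state.
- sense(): the state, without advancing time (a new reading comes with each control period).
- get_image(name): name is "scene" or "side" or "wrist"; returns a dict with "image" (480x640x3 uint8, red, green, blue), "K" (3x3 intrinsics, pixels), "eye" and "orientation" of the camera in the world; the wrist camera has in their place "tool_from_camera" (4x4, takes a point from camera to tool coordinates, whose origin is the TCP and whose axes are the flange's). Camera axes: x right, y down, z forward; pixel columns grow to the right and rows downward; lengths in m; the calibration is good to about 2 mm. A picture is of the moment at which its call begins: read the wrist's pose just before it. There is no depth.
- job_done(): hands the job in, once; it reports no verdict.
Trained networks look in a picture, given as the dict that the camera call returned (one of the last four; its "shot" number tells which), for a name from the list of things; names that differ only in an ending like _2 or _b are one class to them, and where a whole thing is asked for, a point or a joint stands for the part that bears it (a point fixed in the world has none). Each returns a list of dicts, best first, with "confidence" (0 to 1); they miss things now and then, are a little off and sometimes report something else, mostly with a low value. They report only what shows in the picture. A call takes as long as a camera call. They do not tell look-alikes from the thing itself.
- search_frame(picture, thing): "position" ([x, y, z] in m, in the coordinates of the camera as it stood for that picture, good to about 4 mm: the middle of the surface that is visible of it).
- regions_of(picture, thing): "region" (480x640 bool, what is visible of it).
The state is a dict: "time_s": time; "qpos": joint angles; "qvel": joint speeds; "joint_torque": joint torques, N m; "position": TCP position; "tcp_rot": TCP orientation; "contact_force": force on the tool from outside, world axes, zero at the start; "wrist_torque": the same for the moment, N m; "opening": finger opening in m.
Only numpy, scipy, OpenCV 4.12 (cv2) and the standard library are available. Lean on these libraries where they do the work, as an engineer would, in place of code of your own. Each camera call takes 0.05 s, during which the arm holds its last target.

## Working session

There is one attempt and no reset: what is moved stays moved. The work goes in short steps, Python scripts to look and compute and a tool call to move; the robot and the scene stay as the last step left them, time stands still between calls to the robot, and variables do not carry over. Pictures are saved under pics/ and viewed, and the job is handed in when it is done.

Besides the shell and the picture viewer there is one more tool, called after "Call:" by a JSON object that holds its "method" and its "body", one argument or row to a line. drive_tool: Moves the arm, as the interface text tells. Its arguments: {"type":"object","properties":{"motion":{"type":"array"}},"required":["motion"]}

```bash
mkdir -p pics; ls; cat > h.py <<'E'
import numpy as np, cv2
from scipy.spatial.transform import Rotation as R
from station import *
def save(d,n): cv2.imwrite('pics/'+n+'.png', d['image'][:,:,::-1])
E
python3 - <<'E'
from h import *
s=sense(); print({k:np.round(v,4).tolist() for k,v in s.items()}); print(finger_overhang)
for n in ['scene','side','wrist']:
    d=get_image(n); save(d,n+'0'); print(n,d['K'].tolist(),{k:d[k] for k in d if k not in('image','K')})
print(sense()['time_s'])
E
```

```text
pics
{'time_s': 0.0, 'qpos': [-1.3182, 0.3339, 0.0399, 1.4663, -0.0134, 1.3433, -0.0585], 'qvel': [0.0003, -0.0018, 0.0003, -0.0002, -0.0013, -0.0005, 0.0003], 'joint_torque': [-0.0004, -65.8553, 1.3652, -40.5572, 0.0168, 0.0125, 0.0], 'position': [0.2239, 0.6098, 0.2554], 'tcp_rot': [0.175, 0.9846, -0.0008, -0.0001], 'contact_force': [-0.0345, 0.6012, -0.4843], 'wrist_torque': [0.0314, -0.0125, -0.0438], 'opening': 0.0859}
0.025
scene [[623.4584802171347, 0.0, 317.3493067343003], [0.0, 623.4584802171347, 236.86247263698542], [0.0, 0.0, 1.0]] {'eye': array([-0.28172194, -1.01259565,  0.79764498]), 'orientation': array([ 0.81435745, -0.30703652,  0.17621564, -0.45988973]), 'shot': 1}
side [[563.0174752282957, 0.0, 324.68653825676483], [0.0, 563.0174752282957, 235.42314956123852], [0.0, 0.0, 1.0]] {'eye': array([ 0.08349235, -1.28117268,  0.60613587]), 'orientation': array([ 0.818541  , -0.14872386,  0.09291717, -0.54702673]), 'shot': 2}
wrist [[332.65781145509334, 0.0, 323.6365981776903], [0.0, 332.65781145509334, 236.80160913111143], [0.0, 0.0, 1.0]] {'tool_from_camera': array([[ 6.30952748e-05, -9.48597619e-01, -3.16484681e-01,
         8.21548837e-02],
       [ 9.99999991e-01,  2.17207821e-05,  1.34259238e-04,
        -8.52357357e-06],
       [-1.20483699e-04, -3.16484686e-01,  9.48597612e-01,
        -1.18145213e-01],
       [ 0.00000000e+00,  0.00000000e+00,  0.00000000e+00,
         1.00000000e+00]]), 'shot': 3}
0.15
```

View pics/scene0.png

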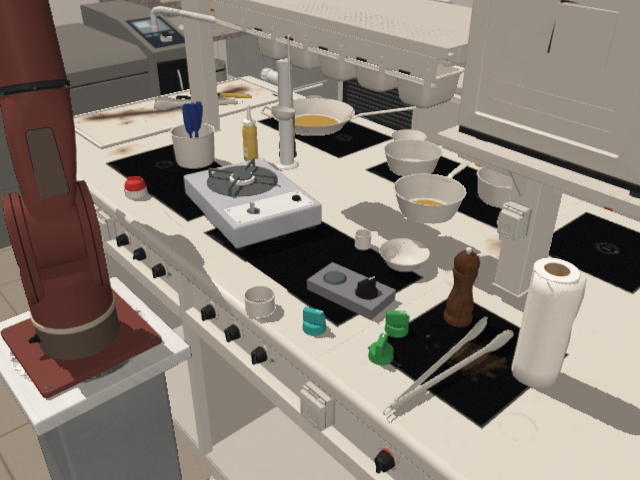

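View pics/side0.png

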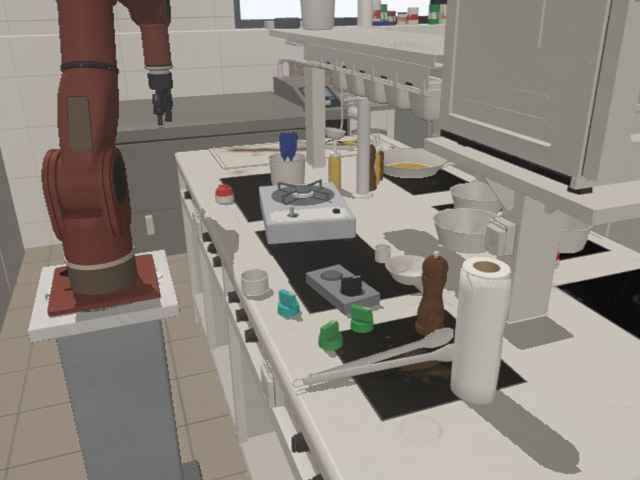

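View pics/wrist0.png

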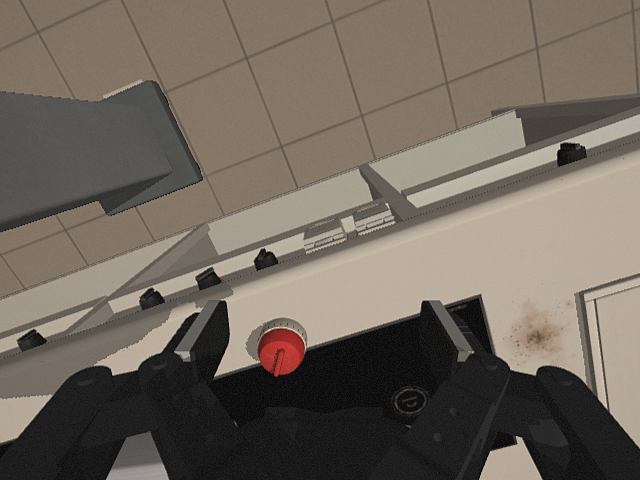

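The scene view has the gas ring at about (250,205) with its shaft near (253,210). The tray is at (350,290), with the black knob at (368,287) and the cap at (335,276), and ring_b is at (363,240). Next I'll localise these.

```bash
cat >> h.py <<'E'
def cam(d,s=None):
    if 'eye' in d: return R.from_quat(d['orientation']).as_matrix(), np.array(d['eye'])
    T=np.array(d['tool_from_camera']); Rt=R.from_quat(s['tcp_rot']).as_matrix()
    return Rt@T[:3,:3], Rt@T[:3,3]+np.array(s['position'])
def onplane(d,c,uv,z):
    Rm,e=c; r=Rm@np.linalg.solve(d['K'],[uv[0],uv[1],1]); return e+r*(z-e[2])/r[2]
def proj(d,c,P):
    Rm,e=c; p=(np.atleast_2d(P)-e)@Rm; q=p@np.array(d['K']).T; return q[:,:2]/q[:,2:]
def best(d,c,name,n=3):
    for r in search_frame(d,name)[:n]:
        p=np.array(r['position']); print(name,'conf %.2f'%r['confidence'],np.round(c[0]@p+c[1],4), proj(d,c,c[0]@p+c[1]).round(0))
E
python3 - <<'E'
from h import *
for n in ['scene','side']:
    d=get_image(n); c=cam(d); print(n)
    for k in ['knob_center','shaft_tip','tray_top','burner_cap','cooker','ring_b']:
        best(d,c,k,5 if k=='knob_center' else 2)
    im=d['image']; 
    u,v=(180,140) if n=='scene' else (230,160)
    cv2.imwrite(f'pics/{n}_crop.png',cv2.resize(im[v:v+185,u:u+245,::-1],None,fx=3.2,fy=3.2,interpolation=cv2.INTER_CUBIC))
E
```

```text
scene
knob_center conf 0.96 [ 0.4996 -0.2888  0.0328] [[367. 290.]]
knob_center conf 0.89 [ 0.391  -0.4299  0.0155] [[379. 353.]]
knob_center conf 0.87 [ 0.4739 -0.3984  0.022 ] [[397. 324.]]
knob_center conf 0.83 [ 0.3603 -0.2852  0.0184] [[315. 322.]]
shaft_tip conf 0.43 [0.4812 0.0858 0.0792] [[252. 208.]]
tray_top conf 0.68 [ 0.476  -0.2543  0.0219] [[347. 291.]]
burner_cap conf 0.80 [ 0.4857 -0.206   0.0281] [[335. 277.]]
burner_cap conf 0.35 [ 0.5026 -0.2907  0.0353] [[368. 289.]]
cooker conf 0.91 [0.5209 0.1368 0.0649] [[253. 201.]]
ring_b conf 0.62 [ 0.6534 -0.13    0.0176] [[364. 241.]]
side
knob_center conf 0.98 [ 0.3978 -0.4332  0.0182] [[329. 339.]]
knob_center conf 0.85 [ 0.3586 -0.2875  0.0202] [[287. 306.]]
knob_center conf 0.79 [ 0.5059 -0.285   0.0416] [[352. 284.]]
knob_center conf 0.75 [ 0.4773 -0.2742  0.0283] [[338. 290.]]
knob_center conf 0.71 [ 0.477  -0.3957  0.0229] [[360. 319.]]
shaft_tip conf 0.39 [0.4816 0.0916 0.0899] [[289. 209.]]
tray_top conf 0.85 [ 0.4755 -0.274   0.0294] [[337. 289.]]
tray_top conf 0.60 [ 0.5003 -0.2912  0.0417] [[351. 286.]]
burner_cap conf 0.44 [ 0.4848 -0.2081  0.029 ] [[330. 276.]]
cooker conf 0.60 [0.5327 0.0922 0.0725] [[308. 213.]]
ring_b conf 0.71 [ 0.6558 -0.1272  0.0258] [[383. 252.]]
```

View pics/scene_crop.png

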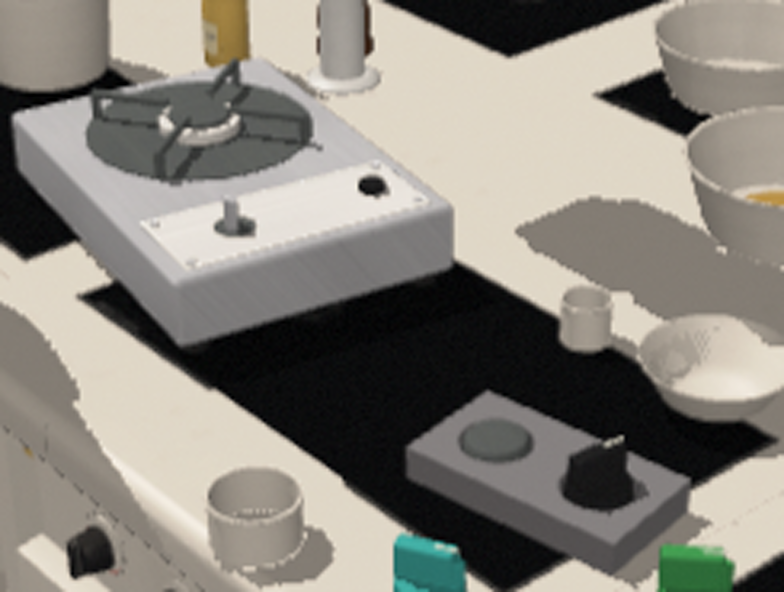

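Call:
{"method": "drive_tool", "body": {
  "motion": [
    {"xyz": [-35, -33, 0], "turn": [0, 0, 0], "hand": 1},
    {"xyz": [-35, -33, 0], "turn": [0, 0, 0], "hand": 1},
    {"xyz": [-35, -33, 0], "turn": [0, 0, 0], "hand": 1},
    {"xyz": [-35, -33, 0], "turn": [0, 0, 0], "hand": 1},
    {"xyz": [-35, -33, 0], "turn": [0, 0, 0], "hand": 1}
  ]
}}

```text
time_s: 1.35
position: [0.3321, 0.3931, 0.2565]
tcp_rot: [0.175, 0.985, 0.0, 0.0]
contact_force: [0.6, 0.4, 0.4]
opening: 0.0852
```

Call:
{"method": "drive_tool", "body": {
  "motion": [
    {"xyz": [-35, -33, 0], "turn": [0, 0, 0], "hand": 1},
    {"xyz": [-35, -33, 0], "turn": [0, 0, 0], "hand": 1},
    {"xyz": [-35, -33, 0], "turn": [0, 0, 0], "hand": 1},
    {"xyz": [-35, -33, 0], "turn": [0, 0, 0], "hand": 1},
    {"xyz": [-35, -33, 0], "turn": [0, 0, 0], "hand": 1}
  ]
}}

```text
time_s: 1.85
position: [0.4394, 0.1779, 0.2567]
tcp_rot: [0.175, 0.985, 0.0, 0.0]
contact_force: [1.6, 0.7, -0.7]
opening: 0.0853
```

Call:
{"method": "drive_tool", "body": {
  "motion": [
    {"xyz": [-35, -33, 0], "turn": [0, 0, 0], "hand": 1},
    {"xyz": [-35, -33, 0], "turn": [0, 0, 0], "hand": 1},
    {"xyz": [0, 0, 0], "turn": [0, 0, 0], "hand": 1}
  ]
}}

```text
time_s: 2.15
position: [0.484, 0.0869, 0.2569]
tcp_rot: [0.18, 0.984, -0.0, 0.001]
contact_force: [-0.2, 0.2, 0.6]
opening: 0.0854
```

```bash
python3 - <<'E'
from h import *
s=sense(); d=get_image('wrist'); c=cam(d,s); save(d,'w1')
np.save('w1.npy',dict(s=s,K=d['K'],T=d['tool_from_camera'],im=d['image']),allow_pickle=True)
print(s['position'],s['tcp_rot'],s['qpos'])
best(d,c,'shaft_tip'); best(d,c,'cooker')
uv=proj(d,c,[.481,.088,.097])[0].astype(int); u,v=uv-60; print(uv)
cv2.imwrite('pics/w1c.png',cv2.resize(d['image'][max(v,0):v+120,max(u,0):u+120,::-1],None,fx=5,fy=5,interpolation=cv2.INTER_CUBIC)); print(u,v)
E
```

```text
[0.48399792 0.0869471  0.25691798] [ 1.79570284e-01  9.83744534e-01 -4.07669476e-04  1.01921688e-03] [-0.76666423 -0.01117567  0.49903359  1.86055865  0.00725178  1.28937006
  0.94003508]
shaft_tip conf 0.50 [0.4853 0.0945 0.096 ] [[332. 223.]]
cooker conf 0.82 [0.529  0.2103 0.0747] [[464. 217.]]
[323 221]
263 161
```

View pics/w1.png

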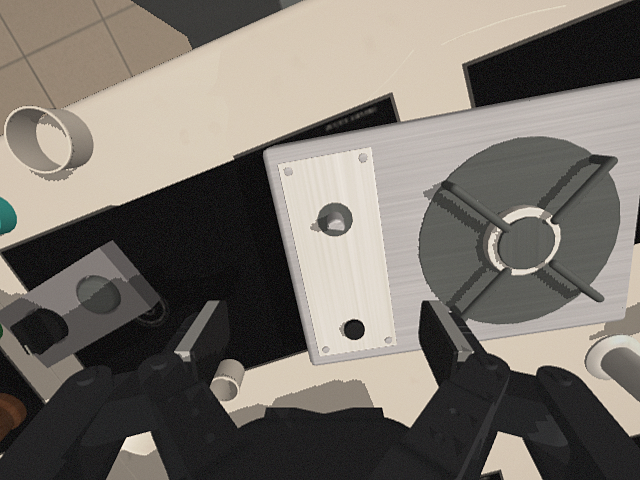

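View pics/w1c.png

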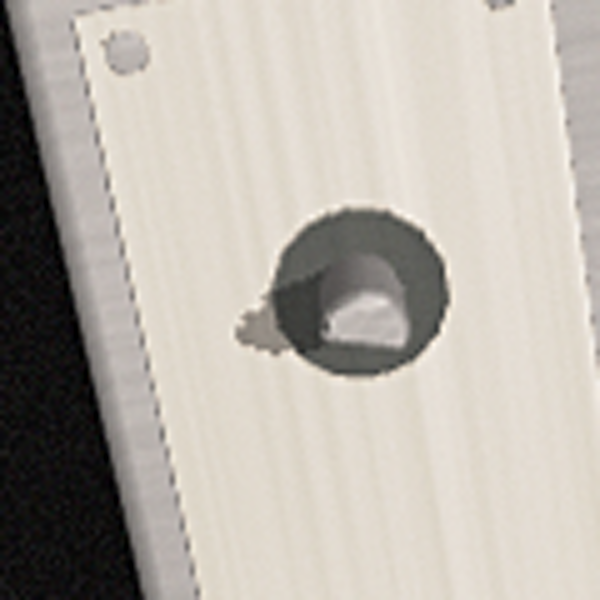

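The shaft is at about (334,220) in the wrist view, with its flat facing image-down, which is roughly away from the robot. I'll go closer for precision.

Call:
{"method": "drive_tool", "body": {
  "motion": [
    {"xyz": [0, 0, 35], "turn": [0, 0, 0], "hand": 1},
    {"xyz": [0, 0, 35], "turn": [0, 0, 0], "hand": 1},
    {"xyz": [0, 0, 30], "turn": [0, 0, 0], "hand": 1},
    {"xyz": [0, 0, 0], "turn": [0, 0, 0], "hand": 1},
    {"xyz": [0, 0, 0], "turn": [0, 0, 0], "hand": 1}
  ]
}}

```text
time_s: 2.8
position: [0.4816, 0.0947, 0.1569]
tcp_rot: [0.174, 0.985, -0.0, -0.0]
contact_force: [0.4, 0.4, 0.6]
opening: 0.0856
```

```bash
python3 - <<'E'
from h import *
s=sense(); d=get_image('wrist'); c=cam(d,s); save(d,'w2')
np.save('w2.npy',dict(s=s,K=d['K'],T=d['tool_from_camera'],im=d['image']),allow_pickle=True)
print(s['position'],s['tcp_rot'],s['qpos'],s['time_s'])
best(d,c,'shaft_tip')
uv=proj(d,c,[.481,.092,.09])[0].astype(int); u,v=uv-50; print(uv,u,v)
cv2.imwrite('pics/w2c.png',cv2.resize(d['image'][v:v+100,u:u+100,::-1],None,fx=6,fy=6,interpolation=cv2.INTER_CUBIC))
E
```

```text
[0.48155451 0.09472076 0.15686931] [ 1.74151822e-01  9.84718760e-01 -1.99956064e-04 -2.57468972e-04] [-0.75768251  0.08625542  0.50027735  1.9890439  -0.04675697  1.07791268
  0.98389903] 2.8
shaft_tip conf 0.86 [0.4813 0.0998 0.0962] [[332. 270.]]
[319 269] 269 219
```

View pics/w2c.png

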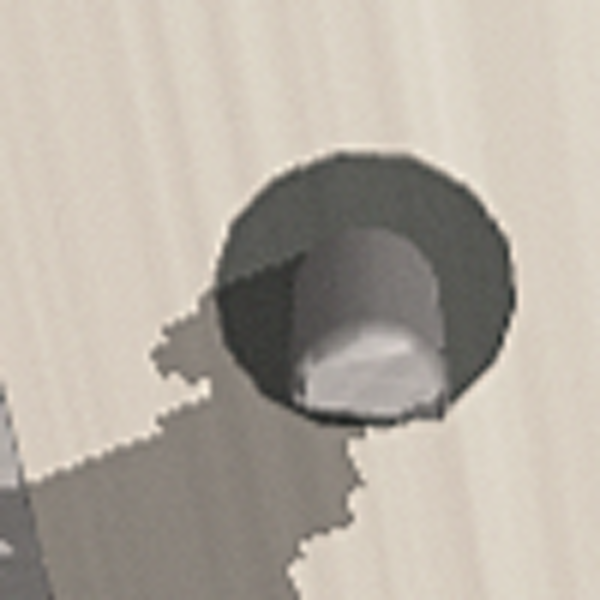

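```bash
cat >> h.py <<'E'
def dshape(cx,cy,z,psi,r=.008,f=.002,n=60):
    a=np.arccos(f/r); t=np.linspace(a,2*np.pi-a,n); p=np.stack([r*np.cos(t),r*np.sin(t)],1); p=np.vstack([p,p[:1]])
    c,s=np.cos(psi),np.sin(psi); p=p@np.array([[c,s],[-s,c]]); return np.column_stack([p+[cx,cy],np.full(len(p),z)])
def load(f):
    x=np.load(f,allow_pickle=True).item(); d=dict(K=x['K'],tool_from_camera=x['T'],image=x['im']); return d,x['s'],cam(d,x['s'])
E
cat > fit.py <<'E'
from h import *; import sys
d,s,c=load('w2.npy'); u,v=269,219
print('hole ctr',onplane(d,c,(330,267.2),.071))
for q in [(300,400),(442,412)]: print('flat corner',onplane(d,c,(u+q[0]/6,v+q[1]/6),.0966))
cx,cy,ps=map(float,sys.argv[1:4]); ps=np.radians(ps)
im=cv2.resize(d['image'][v:v+100,u:u+100,::-1],None,fx=6,fy=6,interpolation=cv2.INTER_CUBIC)
for z,r,f,col in [(.097,.0065,.0016,(0,0,255)),(.0955,.008,.002,(0,255,0)),(.071,.008,.002,(255,0,0))]:
    p=(proj(d,c,dshape(cx,cy,z,ps,r,f))-[u,v]+.5)*6
    cv2.polylines(im,[p.round().astype(int)],False,col,1)
cv2.imwrite(sys.argv[4],im)
E
python3 fit.py .4813 .0975 10 pics/f1.png
```

```text
hole ctr [0.48980532 0.09620654 0.071     ]
flat corner [0.48809133 0.08939046 0.0966    ]
flat corner [0.49416242 0.10217778 0.0966    ]
```

View pics/f1.png

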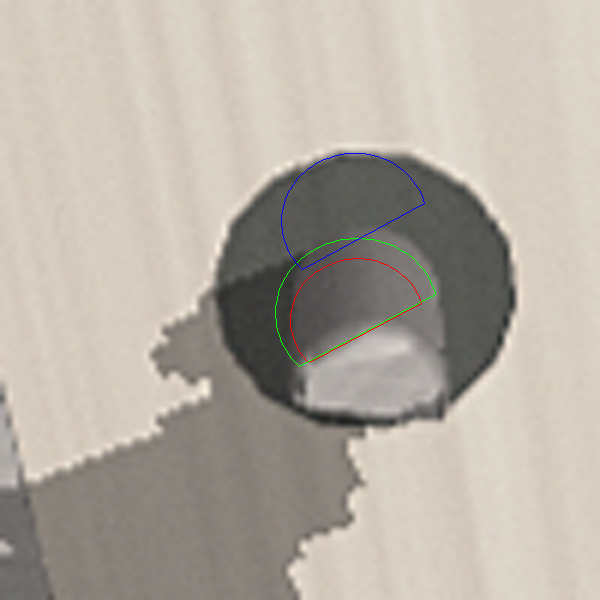

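```bash
python3 fit.py .4895 .0965 -25.4 pics/f2.png
```

```text
hole ctr [0.48980532 0.09620654 0.071     ]
flat corner [0.48809133 0.08939046 0.0966    ]
flat corner [0.49416242 0.10217778 0.0966    ]
```

View pics/f2.png

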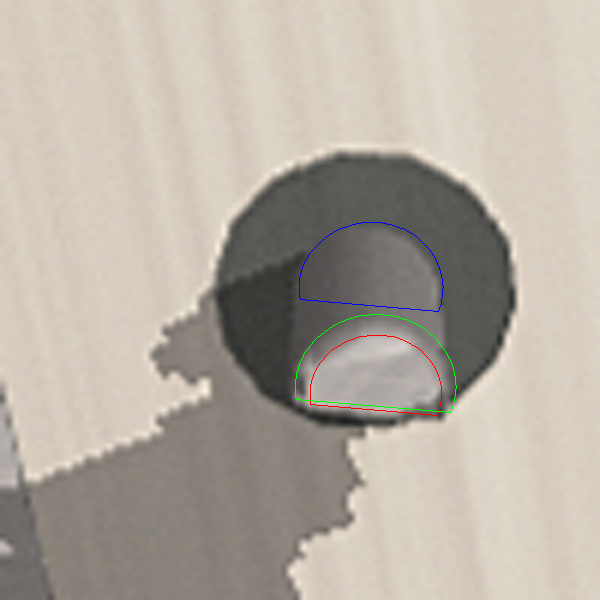

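Call:
{"method": "drive_tool", "body": {
  "motion": [
    {"xyz": [-16, -39, -10], "turn": [0, 0, 0], "hand": 1},
    {"xyz": [-16, -39, -10], "turn": [0, 0, 0], "hand": 1},
    {"xyz": [-17, -40, -10], "turn": [0, 0, 0], "hand": 1},
    {"xyz": [-17, -40, -10], "turn": [0, 0, 0], "hand": 1},
    {"xyz": [-17, -40, 0], "turn": [0, 0, 0], "hand": 1}
  ]
}}

```text
time_s: 3.4
position: [0.4929, -0.1225, 0.1996]
tcp_rot: [0.175, 0.985, 0.001, 0.003]
contact_force: [1.6, -0.0, 0.0]
opening: 0.0854
```

Call:
{"method": "drive_tool", "body": {
  "motion": [
    {"xyz": [-16, -39, 0], "turn": [0, 0, 0], "hand": 1},
    {"xyz": [-16, -39, 0], "turn": [0, 0, 0], "hand": 1},
    {"xyz": [-16, -39, 0], "turn": [0, 0, 0], "hand": 1},
    {"xyz": [-16, -38, 0], "turn": [0, 0, 0], "hand": 1},
    {"xyz": [0, 0, 0], "turn": [0, 0, 0], "hand": 1}
  ]
}}

```text
time_s: 3.9
position: [0.4974, -0.2945, 0.1984]
tcp_rot: [0.178, 0.984, -0.002, 0.001]
contact_force: [-0.6, 0.5, 0.7]
opening: 0.0854
```

```bash
python3 - <<'E'
from h import *
s=sense(); d=get_image('wrist'); c=cam(d,s); save(d,'w3')
np.save('w3.npy',dict(s=s,K=d['K'],T=d['tool_from_camera'],im=d['image']),allow_pickle=True)
print(s['position'],s['tcp_rot'],s['qpos'],s['time_s'])
best(d,c,'knob_center'); best(d,c,'tray_top'); best(d,c,'burner_cap')
E
```

```text
[ 0.49742016 -0.29454544  0.19842184] [ 0.1781929   0.983993   -0.00172917  0.00144091] [-0.2289698   0.28160011  0.81850567  1.75649616 -0.21769425  1.1941158
  1.86232832] 3.9
knob_center conf 0.84 [ 0.3677 -0.2698  0.0158] [[297.  63.]]
knob_center conf 0.75 [ 0.4995 -0.2806  0.0299] [[340. 219.]]
knob_center conf 0.65 [ 0.4006 -0.4118  0.0221] [[159. 165.]]
tray_top conf 0.62 [ 0.4869 -0.233   0.0265] [[386. 186.]]
tray_top conf 0.23 [ 0.6576 -0.1147  0.0236] [[550. 304.]]
burner_cap conf 0.62 [ 0.4869 -0.2006  0.0316] [[423. 174.]]
```

View pics/w3.png

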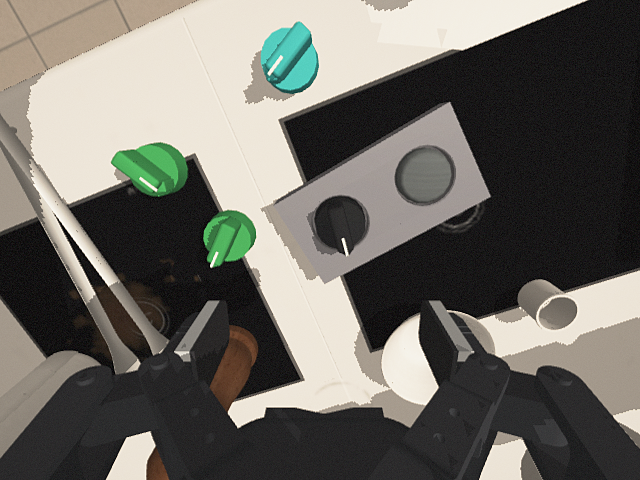

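The knob is at (341,223), with its pointer line ending at (347,255), so its heading is about -8°. I'll descend for a precise look.

Call:
{"method": "drive_tool", "body": {
  "motion": [
    {"xyz": [1, 12, 27], "turn": [0, 0, 0], "hand": 1},
    {"xyz": [0, 0, 27], "turn": [0, 0, 0], "hand": 1},
    {"xyz": [0, 0, 26], "turn": [0, 0, 0], "hand": 1},
    {"xyz": [0, 0, 0], "turn": [0, 0, 0], "hand": 1},
    {"xyz": [0, 0, 0], "turn": [0, 0, 0], "hand": 1}
  ]
}}

```text
time_s: 4.6
position: [0.5018, -0.2758, 0.1171]
tcp_rot: [0.174, 0.985, 0.0, 0.0]
contact_force: [-0.4, 0.7, 0.5]
opening: 0.085
```

```bash
python3 - <<'E'
from h import *
s=sense(); d=get_image('wrist'); c=cam(d,s); save(d,'w4')
np.save('w4.npy',dict(s=s,K=d['K'],T=d['tool_from_camera'],im=d['image']),allow_pickle=True)
print(s['position'],s['tcp_rot'],s['qpos'],s['time_s'])
uv=proj(d,c,[.5,-.283,.05])[0].astype(int); u,v=uv-60; print(uv,u,v)
cv2.imwrite('pics/w4c.png',cv2.convertScaleAbs(cv2.resize(d['image'][v:v+120,u:u+120,::-1],None,fx=6,fy=6,interpolation=cv2.INTER_CUBIC),alpha=1.6,beta=15)[:600])
E
```

```text
[ 0.50184541 -0.27577043  0.1171461 ] [1.74227379e-01 9.84705434e-01 1.68437817e-04 2.12175846e-05] [-0.21233962  0.36505561  0.77172913  1.84846658 -0.29238427  1.04487548
  1.89592593] 4.6
[311 269] 251 209
```

View pics/w4c.png

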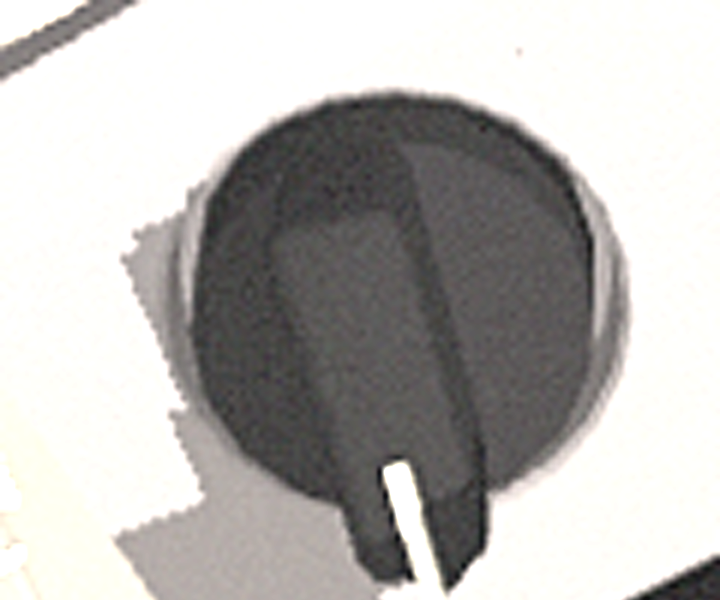

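```bash
cat > fitk.py <<'E'
from h import *; import sys
d,s,c=load('w4.npy'); u,v=251,209
f=lambda q,z=.057: onplane(d,c,(u+q[0]/6-.5+.08,v+q[1]/6-.5+.08),z)[:2]
A,B=f((275,228)),f((398,210)); C=f((488,470)); L1,L2=f((397,465)),f((435,595))
ang=lambda p,q: np.degrees(np.arctan2(*(q-p)[::-1]))
print('blunt w',np.linalg.norm(A-B)*1e3,'ang of blunt edge -90:',ang(A,B)-90,'right side',ang(B,C),'line',ang(L1,L2), np.linalg.norm(L2-L1)*1e3)
mid=(A+B)/2; print(mid, L1, L2)
cx,cy,ps=map(float,sys.argv[1:4]); ps=np.radians(ps)
im=cv2.convertScaleAbs(cv2.resize(d['image'][v:v+120,u:u+120,::-1],None,fx=6,fy=6,interpolation=cv2.INTER_CUBIC),alpha=1.6,beta=15)[:650]
def dr(P,z,col):
    P=np.array(P)/1e3; cc,ss=np.cos(ps),np.sin(ps); P=P@np.array([[cc,ss],[-ss,cc]])+[cx,cy]
    p=(proj(d,c,np.column_stack([P,np.full(len(P),z)]))-[u,v]+.5)*6; cv2.polylines(im,[p.round().astype(int)],True,col,1)
t=np.linspace(0,6.28,80)
dr([(-23,-7),(-23,7),(15,7),(23,2),(23,-2),(15,-7)],.057,(0,0,255))
dr(np.stack([24*np.cos(t),24*np.sin(t)],1),.031,(0,255,0))
dr(np.stack([24*np.cos(t),24*np.sin(t)],1),.012,(255,0,0))
dr([(0,0),(23,0)],.057,(255,0,255))
cv2.imwrite(sys.argv[4],im)
E
python3 fitk.py .5005 -.283 -7 pics/k1.png
```

```text
blunt w 11.848146181927284 ang of blunt edge -90: -11.25237625020192 right side -2.333861206350974 line -5.650176316448874 15.091731706344515
[ 0.48191322 -0.27875146] [ 0.5081609  -0.28239353] [ 0.52317931 -0.28387937]
```

View pics/k1.png

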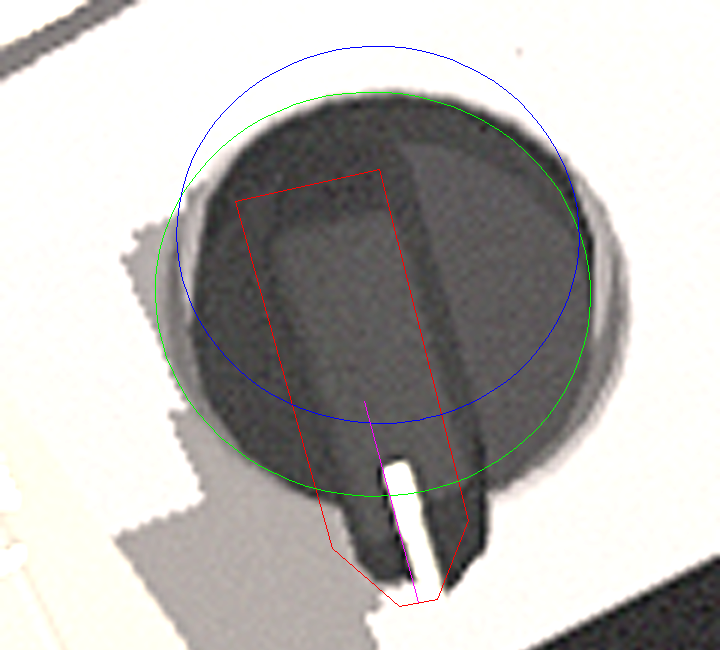

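```bash
sed -i 's/(-23,-7),(-23,7),(15,7),(23,2),(23,-2),(15,-7)\],.057/(-22,-6),(-22,6),(15,6),(23,1),(23,-1),(15,-6)],.057/; s/24\*np.cos(t),24\*np.sin(t)\],1),.031/22*np.cos(t),22*np.sin(t)],1),.031/' fitk.py; python3 fitk.py .5034 -.2818 -5.8 pics/k2.png
```

```text
blunt w 11.848146181927284 ang of blunt edge -90: -11.25237625020192 right side -2.333861206350974 line -5.650176316448874 15.091731706344515
[ 0.48191322 -0.27875146] [ 0.5081609  -0.28239353] [ 0.52317931 -0.28387937]
```

View pics/k2.png

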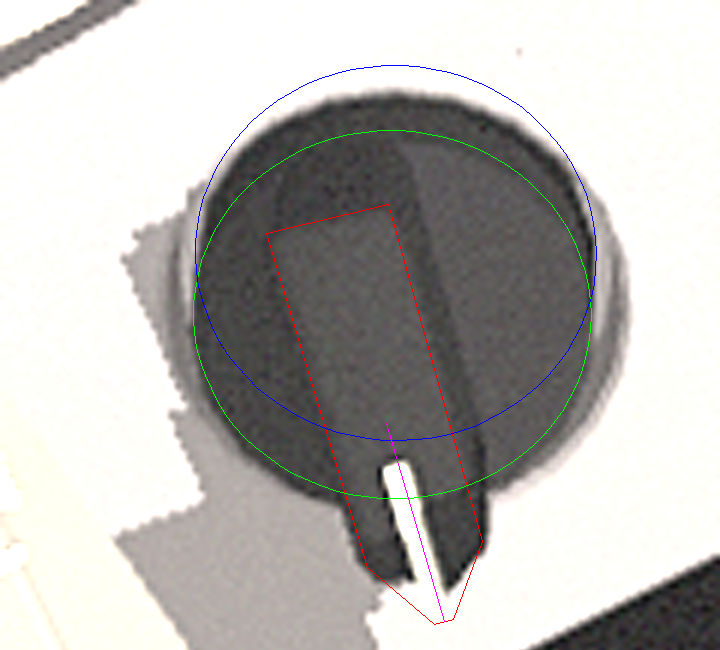

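The model matches the picture: knob centre (0.5034,-0.2818), yaw -5.8°. Next I'll align and descend.

Call:
{"method": "drive_tool", "body": {
  "motion": [
    {"xyz": [-3.6, -5.1, 10], "turn": [0, 0, 0], "hand": 0.6},
    {"xyz": [0, 0, 10], "turn": [0, 0, -0.125], "hand": 0.6},
    {"xyz": [0, 0, 10], "turn": [0, 0, -0.125], "hand": 0.6},
    {"xyz": [0, 0, 0], "turn": [0, 0, 0], "hand": 0.6},
    {"xyz": [0, 0, 0], "turn": [0, 0, 0], "hand": 0.6}
  ]
}}

```text
time_s: 5.15
position: [0.5032, -0.2833, 0.0868]
tcp_rot: [0.053, 0.999, -0.0, 0.0]
contact_force: [-0.0, 1.0, -0.0]
opening: 0.0514
```

```bash
python3 - <<'E'
from h import *
s=sense(); d=get_image('wrist'); c=cam(d,s); save(d,'w5')
Rt=R.from_quat(s['tcp_rot']).as_matrix()
print(s['position'],np.degrees(np.arctan2(Rt[1,0],Rt[0,0])),Rt[:,2],s['qpos'],s['opening'])
print('shift needed mm',Rt.T@(np.array([.5034,-.2818,.060])-s['position'])*1e3)
E
```

```text
[ 0.50317335 -0.28332385  0.08684093] 173.93090061253992 [ 6.76502806e-04 -2.29237162e-04 -9.99999745e-01] [-0.13646383  0.4019848   0.69776648  1.85923678 -0.30584039  0.9887221
  2.15730347] 0.051377994098167776
shift needed mm [-0.04556131  1.5434756  26.84072353]
```

View pics/w5.png

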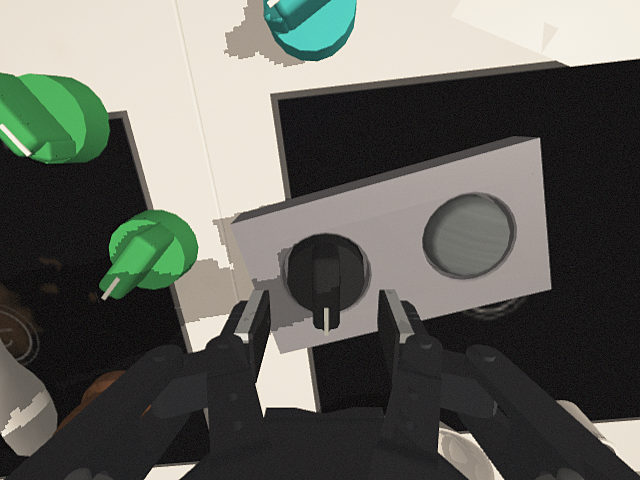

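The knob is centred between the fingers, with its pointer straight down at (326,320). I'll descend and close.

Call:
{"method": "drive_tool", "body": {
  "motion": [
    {"xyz": [0, 1.2, 10], "turn": [0, 0, 0], "hand": 0.6},
    {"xyz": [0, 0, 10], "turn": [0, 0, 0], "hand": 0.6},
    {"xyz": [0, 0, 7], "turn": [0, 0, 0], "hand": 0.6},
    {"xyz": [0, 0, 0], "turn": [0, 0, 0], "hand": 0.4},
    {"xyz": [0, 0, 0], "turn": [0, 0, 0], "hand": 0.4}
  ]
}}

```text
time_s: 5.7
position: [0.5029, -0.2816, 0.0591]
tcp_rot: [0.051, 0.999, -0.0, -0.0]
contact_force: [0.3, -0.5, -0.9]
opening: 0.0342
```

Call:
{"method": "drive_tool", "body": {
  "motion": [
    {"xyz": [0, 0, 0], "turn": [0, 0, 0], "hand": 0},
    {"xyz": [0, 0, 0], "turn": [0, 0, 0], "hand": 0},
    {"xyz": [0, 0, 0], "turn": [0, 0, 0], "hand": 0},
    {"xyz": [0, 0, 0], "turn": [0, 0, 0], "hand": 0},
    {"xyz": [0, 0, 0], "turn": [0, 0, 0], "hand": 0}
  ]
}}

```text
time_s: 6.2
position: [0.5034, -0.2818, 0.0598]
tcp_rot: [0.051, 0.999, -0.0, 0.0]
contact_force: [-1.4, 0.0, 4.6]
opening: 0.0127
```

```bash
python3 - <<'E'
from h import *
s=sense(); d=get_image('wrist'); c=cam(d,s); save(d,'w6')
print(s['position'],s['tcp_rot'],s['contact_force'],s['opening'])
E
```

```text
[ 0.50336115 -0.28177365  0.05976272] [ 5.09220292e-02  9.98702555e-01 -1.07425292e-04  3.76173477e-04] [-1.41959728  0.0318448   4.58497939] 0.012703989064075133
```

View pics/w6.png

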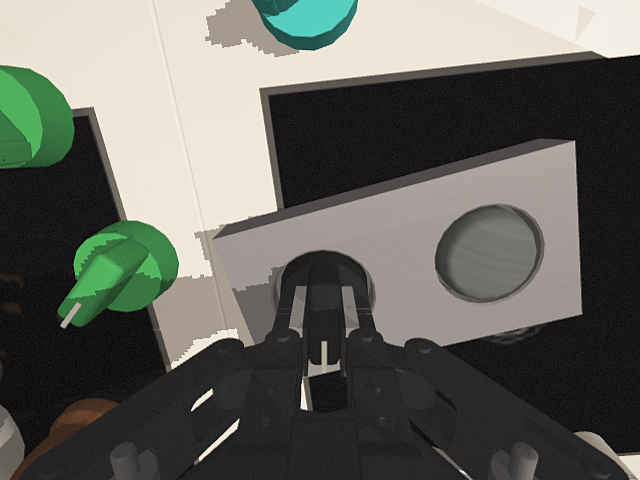

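The fingers hold the bar (opening 12.7 mm). Lifting.

Call:
{"method": "drive_tool", "body": {
  "motion": [
    {"xyz": [0, 0, -8], "turn": [0, 0, 0], "hand": 0},
    {"xyz": [0, 0, -15], "turn": [0, 0, 0], "hand": 0},
    {"xyz": [0, 0, -25], "turn": [0, 0, 0], "hand": 0},
    {"xyz": [0, 0, -25], "turn": [0, 0, 0], "hand": 0},
    {"xyz": [0, 0, -25], "turn": [0, 0, 0], "hand": 0}
  ]
}}

```text
time_s: 6.75
position: [0.5029, -0.2817, 0.1593]
tcp_rot: [0.051, 0.999, -0.0, 0.0]
contact_force: [1.6, -0.5, -1.0]
opening: 0.0128
```

Call:
{"method": "drive_tool", "body": {
  "motion": [
    {"xyz": [0, 0, -25], "turn": [0, 0, 0], "hand": 0},
    {"xyz": [0, 0, 0], "turn": [0, 0, 0], "hand": 0}
  ]
}}

```text
time_s: 6.95
position: [0.5045, -0.2827, 0.1867]
tcp_rot: [0.051, 0.999, -0.001, 0.003]
contact_force: [0.7, -0.7, -0.9]
opening: 0.0126
```

```bash
python3 - <<'E'
from h import *
s=sense(); d=get_image('wrist'); c=cam(d,s); save(d,'w7')
np.save('w7.npy',dict(s=s,K=d['K'],T=d['tool_from_camera'],im=d['image']),allow_pickle=True)
print(s['position'],s['tcp_rot'],s['contact_force'],s['opening'])
d=get_image('side'); c=cam(d); best(d,c,'knob_center',5); save(d,'s7')
p=proj(d,c,s['position'])[0].astype(int); print(p)
u,v=p-[60,50]; cv2.imwrite('pics/s7c.png',cv2.resize(d['image'][v:v+100,u:u+120,::-1],None,fx=5,fy=5,interpolation=cv2.INTER_CUBIC))
E
```

```text
[ 0.50450993 -0.28270153  0.18667232] [ 5.10871882e-02  9.98689869e-01 -6.66685283e-04  2.86375518e-03] [ 0.68083012 -0.74267292 -0.90628002] 0.0126140171867488
knob_center conf 0.82 [ 0.3597 -0.2879  0.0218] [[288. 305.]]
knob_center conf 0.74 [ 0.4794 -0.3991  0.0231] [[362. 320.]]
knob_center conf 0.64 [ 0.3975 -0.4334  0.019 ] [[329. 339.]]
knob_center conf 0.63 [ 0.5011 -0.2909  0.1558] [[351. 237.]]
[351 221]
```

View pics/w7.png

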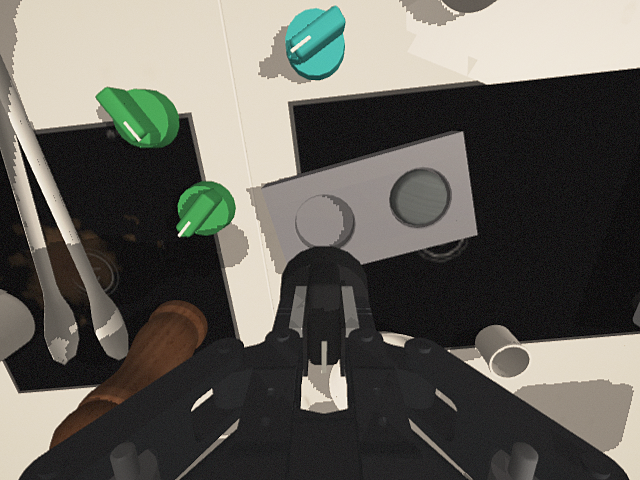

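View pics/s7c.png

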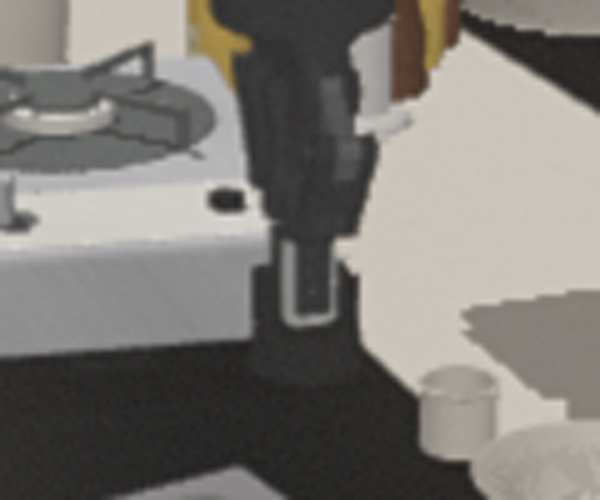

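The knob is held straight and has left its pocket. The skirt spans about 280–370 px and the pointer line sits at x=324, so it's centred in the tool. Transferring to the shaft.

Call:
{"method": "drive_tool", "body": {
  "motion": [
    {"xyz": [4, 28, 0], "turn": [0, 0, 0], "hand": 0},
    {"xyz": [5.5, 39, 0], "turn": [0, 0, 0], "hand": 0},
    {"xyz": [5.5, 39, 0], "turn": [0, 0, 0], "hand": 0},
    {"xyz": [5.5, 39, 0], "turn": [0, 0, 0], "hand": 0},
    {"xyz": [5.5, 39, 0], "turn": [0, 0, 0], "hand": 0}
  ]
}}

```text
time_s: 7.6
position: [0.4949, -0.0943, 0.1814]
tcp_rot: [0.051, 0.999, -0.0, -0.001]
contact_force: [-0.2, 0.8, -0.2]
opening: 0.0127
```

Call:
{"method": "drive_tool", "body": {
  "motion": [
    {"xyz": [5.5, 39, 0], "turn": [0, 0, 0], "hand": 0},
    {"xyz": [5.5, 39, 0], "turn": [0, 0, 0], "hand": 0},
    {"xyz": [5.5, 39, 0], "turn": [0, 0, 0], "hand": 0},
    {"xyz": [5.5, 39, 0], "turn": [0, 0, 0], "hand": 0},
    {"xyz": [5, 35, 0], "turn": [0, 0, 0], "hand": 0}
  ]
}}

```text
time_s: 8.1
position: [0.4874, 0.0987, 0.1814]
tcp_rot: [0.05, 0.999, -0.0, -0.001]
contact_force: [-0.3, -0.2, -0.3]
opening: 0.0125
```

Call:
{"method": "drive_tool", "body": {
  "motion": [
    {"xyz": [0, 0, 0], "turn": [0, 0, 0.114], "hand": 0},
    {"xyz": [0, 0, 0], "turn": [0, 0, 0.114], "hand": 0},
    {"xyz": [0, 0, 0], "turn": [0, 0, 0.113], "hand": 0},
    {"xyz": [0, 0, 0], "turn": [0, 0, 0], "hand": 0},
    {"xyz": [0, 0, 0], "turn": [0, 0, 0], "hand": 0}
  ]
}}

```text
time_s: 8.6
position: [0.488, 0.0967, 0.1816]
tcp_rot: [0.218, 0.976, -0.0, -0.001]
contact_force: [0.3, -0.9, -0.3]
opening: 0.013
```

```bash
cat > st.py <<'E'
from h import *; import sys
s=sense(); Rt=R.from_quat(s['tcp_rot']).as_matrix()
print(np.round(s['position'],4),'yaw',np.degrees(np.arctan2(Rt[1,0],Rt[0,0])),'z',Rt[:,2].round(4),'F',np.round(s['contact_force'],1),'t',s['time_s'],'op',s['opening'])
print('shift mm',(Rt.T@(np.array([.4897,.0961,.097+.0478])-s['position'])*1e3).round(2))
E
python3 st.py
```

```text
[0.488  0.0967 0.1816] yaw 154.81473362806648 z [-1.3e-03 -6.0e-04 -1.0e+00] F [ 0.3 -0.9 -0.3] t 8.6 op 0.013023546296880063
shift mm [-1.83  0.21 36.85]
```

Call:
{"method": "drive_tool", "body": {
  "motion": [
    {"xyz": [-1.8, 0.2, 10], "turn": [0, 0, 0], "hand": 0},
    {"xyz": [0, 0, 10], "turn": [0, 0, 0], "hand": 0},
    {"xyz": [0, 0, 10], "turn": [0, 0, 0], "hand": 0},
    {"xyz": [0, 0, 0], "turn": [0, 0, 0], "hand": 0},
    {"xyz": [0, 0, 0], "turn": [0, 0, 0], "hand": 0}
  ]
}}

```text
time_s: 9.1
position: [0.49, 0.0961, 0.1519]
tcp_rot: [0.22, 0.976, -0.0, -0.0]
contact_force: [-0.3, -0.1, -1.4]
opening: 0.0127
```

```bash
python3 st.py; python3 - <<'E'
from h import *
ims=[]
for n in ['scene','side']:
    s=sense();d=get_image(n); c=cam(d)
    p=proj(d,c,[.4897,.0961,.11])[0].astype(int); u,v=p-30
    im=cv2.convertScaleAbs(cv2.resize(d['image'][v:v+60,u:u+60,::-1],None,fx=6.5,fy=6.5,interpolation=cv2.INTER_CUBIC),alpha=1.3)
    t=np.linspace(0,6.28,60); P=np.array(s['position'])
    for (x,y,z,r,col) in [(.4897,.0961,.071,.008,(255,0,0)),(.4897,.0961,.097,.008,(0,255,0)),(P[0],P[1],P[2]-.0478,.024,(0,0,255))]:
        q=np.column_stack([x+r*np.cos(t),y+r*np.sin(t),0*t+z]); cv2.polylines(im,[((proj(d,c,q)-[u,v]+.5)*6.5).astype(int)],True,col,1)
    ims.append(im)
cv2.imwrite('pics/ab8.png',np.hstack(ims))
E
```

```text
[0.49   0.0961 0.1519] yaw 154.63685941415187 z [-9.e-04 -6.e-04 -1.e+00] F [-0.3 -0.1 -1.4] t 9.1 op 0.012747640826235125
shift mm [ 0.22 -0.11  7.09]
```

View pics/ab8.png

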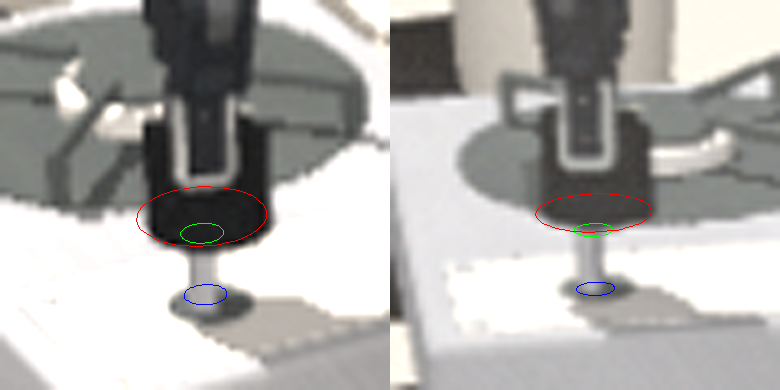

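In both views the knob's silhouette centre lines up with the shaft's hole (210 vs 210 px, 596 vs 598 px). Lowering in steps and watching the force.

Call:
{"method": "drive_tool", "body": {
  "motion": [
    {"xyz": [0.2, -0.1, 3], "turn": [0, 0, 0], "hand": 0},
    {"xyz": [0, 0, 3], "turn": [0, 0, 0], "hand": 0},
    {"xyz": [0, 0, 2], "turn": [0, 0, 0], "hand": 0},
    {"xyz": [0, 0, 2], "turn": [0, 0, 0], "hand": 0},
    {"xyz": [0, 0, 0], "turn": [0, 0, 0], "hand": 0}
  ]
}}

```text
time_s: 9.7
position: [0.4896, 0.0964, 0.142]
tcp_rot: [0.22, 0.976, -0.0, -0.0]
contact_force: [-0.7, 0.8, -0.8]
opening: 0.0127
```

```bash
python3 st.py
```

```text
[0.4896 0.0964 0.142 ] yaw 154.63322285412224 z [-9.e-04  0.e+00 -1.e+00] F [-0.7  0.8 -0.8] t 9.7 op 0.012712428844397312
shift mm [-0.25 -0.25 -2.77]
```

Call:
{"method": "drive_tool", "body": {
  "motion": [
    {"xyz": [-0.2, -0.1, 2], "turn": [0, 0, 0], "hand": 0},
    {"xyz": [0, 0, 2], "turn": [0, 0, 0], "hand": 0},
    {"xyz": [0, 0, 2], "turn": [0, 0, 0], "hand": 0},
    {"xyz": [0, 0, 0], "turn": [0, 0, 0], "hand": 0}
  ]
}}

```text
time_s: 10.1
position: [0.4894, 0.0963, 0.1357]
tcp_rot: [0.219, 0.976, -0.0, -0.001]
contact_force: [-3.5, 2.0, -2.8]
opening: 0.013
```

```bash
python3 st.py
```

```text
[0.4894 0.0963 0.1357] yaw 154.64133307979765 z [-1.4e-03 -1.0e-04 -1.0e+00] F [-3.5  2.  -2.8] t 10.1 op 0.012953490355833652
shift mm [-0.33 -0.05 -9.13]
```

A small sideways force acts along the knob's -x, so I'll ease that way and go on down.

Call:
{"method": "drive_tool", "body": {
  "motion": [
    {"xyz": [0.4, 0, 1], "turn": [0, 0, 0], "hand": 0},
    {"xyz": [0, 0, 2], "turn": [0, 0, 0], "hand": 0},
    {"xyz": [0, 0, 2], "turn": [0, 0, 0], "hand": 0},
    {"xyz": [0, 0, 0], "turn": [0, 0, 0], "hand": 0}
  ]
}}

```text
time_s: 10.5
position: [0.4893, 0.0964, 0.1309]
tcp_rot: [0.22, 0.976, -0.0, -0.0]
contact_force: [-3.6, 1.8, -2.6]
opening: 0.0128
```

```bash
python3 st.py
```

```text
[0.4893 0.0964 0.1309] yaw 154.63622646615005 z [-8.e-04 -1.e-04 -1.e+00] F [-3.6  1.8 -2.6] t 10.5 op 0.012821562982510777
shift mm [ -0.43  -0.09 -13.87]
```

Call:
{"method": "drive_tool", "body": {
  "motion": [
    {"xyz": [0.3, 0, 2], "turn": [0, 0, 0], "hand": 0},
    {"xyz": [0, 0, 2], "turn": [0, 0, 0], "hand": 0},
    {"xyz": [0, 0, 0], "turn": [0, 0, 0], "hand": 0},
    {"xyz": [0, 0, 0], "turn": [0, 0, 0], "hand": 0}
  ]
}}

```text
time_s: 10.9
position: [0.4894, 0.0964, 0.1274]
tcp_rot: [0.22, 0.976, -0.0, -0.0]
contact_force: [-5.0, 1.7, 3.0]
opening: 0.0129
```

```bash
python3 st.py
```

```text
[0.4894 0.0964 0.1274] yaw 154.62755020665654 z [-2.e-04  0.e+00 -1.e+00] F [-5.   1.7  3. ] t 10.9 op 0.012861635875137166
shift mm [ -0.43  -0.16 -17.38]
```

The vertical force has started rising at the expected seating height. Pressing in.

Call:
{"method": "drive_tool", "body": {
  "motion": [
    {"xyz": [0.3, 0, 2], "turn": [0, 0, 0], "hand": 0},
    {"xyz": [0, 0, 1], "turn": [0, 0, 0], "hand": 0},
    {"xyz": [0, 0, 0], "turn": [0, 0, 0], "hand": 0}
  ]
}}

```text
time_s: 11.2
position: [0.4893, 0.0964, 0.1246]
tcp_rot: [0.22, 0.976, 0.0, 0.0]
contact_force: [-5.2, 1.6, 4.9]
opening: 0.0129
```

```bash
python3 st.py
```

```text
[0.4893 0.0964 0.1246] yaw 154.62203706892336 z [ 2.e-04  0.e+00 -1.e+00] F [-5.2  1.6  4.9] t 11.2 op 0.012919533004984957
shift mm [ -0.47  -0.15 -20.22]
```

Call:
{"method": "drive_tool", "body": {
  "motion": [
    {"xyz": [0, 0, 2], "turn": [0, 0, 0], "hand": 0},
    {"xyz": [0, 0, 1], "turn": [0, 0, 0], "hand": 0},
    {"xyz": [0, 0, 0], "turn": [0, 0, 0], "hand": 0}
  ]
}}

```text
time_s: 11.5
position: [0.4893, 0.0965, 0.1217]
tcp_rot: [0.22, 0.976, 0.0, 0.0]
contact_force: [-5.2, 0.3, 6.5]
opening: 0.0127
```

```bash
python3 st.py
```

```text
[0.4893 0.0965 0.1217] yaw 154.62043278652519 z [ 2.e-04  1.e-04 -1.e+00] F [-5.2  0.3  6.5] t 11.5 op 0.012664070730023281
shift mm [ -0.48  -0.16 -23.08]
```

Call:
{"method": "drive_tool", "body": {
  "motion": [
    {"xyz": [0, 0, 1.5], "turn": [0, 0, 0], "hand": 0},
    {"xyz": [0, 0, 1], "turn": [0, 0, 0], "hand": 0},
    {"xyz": [0, 0, 0], "turn": [0, 0, 0], "hand": 0}
  ]
}}

```text
time_s: 11.8
position: [0.4894, 0.0965, 0.1195]
tcp_rot: [0.22, 0.976, 0.0, 0.0]
contact_force: [-7.5, 0.3, 9.7]
opening: 0.013
```

```bash
python3 st.py; python3 - <<'E'
from h import *
ims=[]
for n in ['scene','side']:
    s=sense();d=get_image(n); c=cam(d)
    p=proj(d,c,[.4897,.0961,.09])[0].astype(int); u,v=p-30
    ims.append(cv2.convertScaleAbs(cv2.resize(d['image'][v:v+60,u:u+60,::-1],None,fx=6.5,fy=6.5,interpolation=cv2.INTER_CUBIC),alpha=1.3))
cv2.imwrite('pics/ab9.png',np.hstack(ims))
E
```

```text
[0.4894 0.0965 0.1195] yaw 154.62067729476155 z [ 2.e-04  3.e-04 -1.e+00] F [-7.5  0.3  9.7] t 11.8 op 0.013013588211251368
shift mm [ -0.43  -0.2  -25.26]
```

View pics/ab9.png

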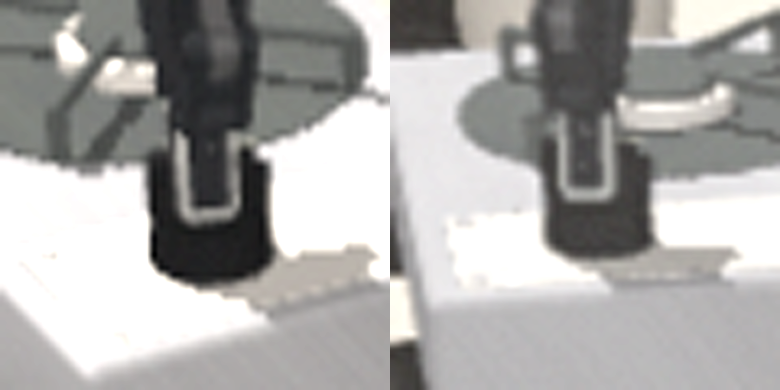

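The skirt is almost on the panel. One more nudge should confirm the stop.

Call:
{"method": "drive_tool", "body": {
  "motion": [
    {"xyz": [0, 0, 0.8], "turn": [0, 0, 0], "hand": 0},
    {"xyz": [0, 0, 0], "turn": [0, 0, 0], "hand": 0},
    {"xyz": [0, 0, 0], "turn": [0, 0, 0], "hand": 0}
  ]
}}

```text
time_s: 12.2
position: [0.4895, 0.0965, 0.1194]
tcp_rot: [0.22, 0.976, 0.0, 0.0]
contact_force: [-10.7, -0.9, 17.6]
opening: 0.0124
```

```bash
python3 st.py
```

```text
[0.4895 0.0965 0.1194] yaw 154.61664496668266 z [ 3.e-04  7.e-04 -1.e+00] F [-10.7  -0.9  17.6] t 12.2 op 0.01244462948324286
shift mm [ -0.34  -0.25 -25.41]
```

The stop is reached: the height no longer changes and the force jumped to 17.6 N. A last look before handing in.

```bash
python3 - <<'E'
from h import *
d=get_image('wrist'); save(d,'w10')
E
```

```text
(no output)
```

View pics/w10.png

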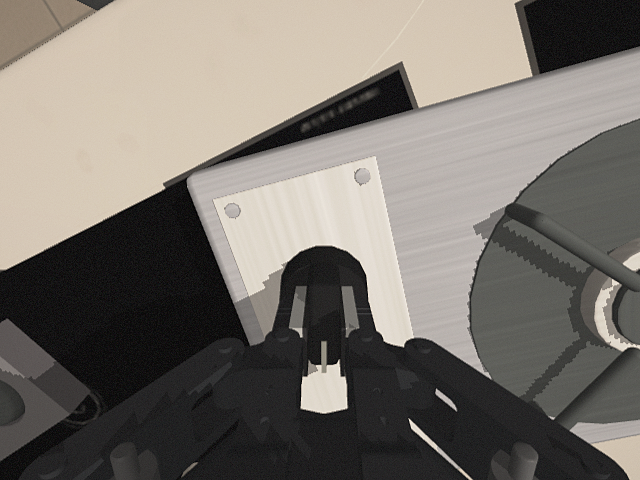

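The knob sits as it did when grasped (pointer line at x=324), with its skirt down at the panel. Handing in.

```bash
python3 -c "
from station import *
print(sense()['contact_force'],sense()['time_s']); print(job_done())"
```

```text
[-10.60775598  -1.07165061  18.37047914] 12.25
the job is handed in; nothing more can be done
None
```

I lifted the black knob out of its pocket, turned it to match the shaft's flat (about -25°), and pushed it fully onto the shaft. I then pressed it in to the stop and handed the job in at 12.25 s with the fingers still gripping it.

**Checks that agreed:**
- **Seating:** the vertical force began to rise at TCP z = 0.127, about where I expected the knob to be fully on.
- **Pressing in:** the TCP went down another 8 mm, with the force climbing to about 10 N as the spring should. It then jumped to 18 N with no further movement, which is the stop.
- **Last wrist picture:** the knob is held straight, with its skirt down at the panel.

**Not clean or not checked:**
- **Sideways force:** about 10 N remained at the end, so the knob is probably a few tenths of a millimetre off the shaft's centre, within the fit's play. My small corrections during insertion did not remove it.
- **Shaft depth and flat angle:** I had no direct reading of the shaft joint or of the final flat alignment. I inferred both from heights, forces and the tool's yaw.
- **Burner cap and steel ring:** I did not re-measure them at the end. The moves kept clear of both, and no unexpected contact showed.

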